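# Refit the fan of a fume extractor and rivet its cover down

### The job

Close up the bench fume extractor: lower the black fan upright into its guide channels in the grey housing, lay the white cover on the housing with its two rivets in their holes, then lock it by pushing both orange rivet pins down until they are flush with their black collars. Set the fan and the cover down rather than dropping them, push the pins only once the cover lies in place, and leave the tip cleaner and the solder spool where they are.

Things in the scene. Friction and masses are not known exactly. Their poses are not given: they have to be found in the camera images.
- housing: Grey sheet-metal housing, fixed, placed and turned differently each time: 130 (its x) x 180 (its y) x 95 mm high, walls 3 mm, open at the top. Origin: centre of its underside on the worktop, z up. At each end of the top a 32 mm wide flange, 5 mm thick and flush with the rim, has a 21 mm square hole, centred 71 mm from the middle along y, for a rivet.
- fan_seat (a point): Where the fan's centre belongs: over the housing's middle, 47 mm above the worktop, axes as the housing's. The fan stands there on the floor (7 mm up), thin side along x, between two black channels that hold its upright edges: free room 88 mm along y, 30 mm along x, flared at the top, 48 mm high. A board 11 mm high lies on the floor at x = +16 to +61 mm; else there is finger room.
- cover_seat (a point): Centre of the housing's open top, at the height of the rim on which the cover's plate rests (95 mm above the worktop), axes as the housing's. With the cover in place the centre of its handle bar is 35 mm straight above this point and the two y axes are in line (either way round).
- fan_center (a point): Centre of the black fan (body fan), which stands upright on the worktop: 25 mm thick along its x, 80 mm wide along its y, 80 mm high, about 0.1 kg. It can be gripped across its x at the middle of the top edge, the fingers reaching 20 to 40 mm down. Either face may look forward.
- fan: The same fan; this origin is the middle of its underside, 40 mm below its centre.
- cover_grip (a point): Centre of the black bar of the bow handle on the white cover. The bar runs along the cover's y: 66 mm long, 11 mm wide, 10 mm high, with 26 mm of free height under it. The plate is 134 (x) x 184 (y) x 4 mm, its underside 35 mm below this point. Four lugs and the rivet legs reach 14 mm below the plate: they drop into the housing with about 3 mm of play. On the worktop it stands on the lugs.
- cover: The same cover, about 0.22 kg; this origin is the middle of its underside at the tips of its lugs, 49 mm below the centre of the handle bar.
- collar_a (a point): Centre of the top of the black collar (28 mm across, 4 mm high) of rivet a, 71 mm from the cover's middle along its +y, 27 mm below the centre of the handle bar. The orange pin in it is 14 mm across and stands 10 to 12 mm above the collar at the start.
- collar_b (a point): The same for rivet b, 71 mm from the cover's middle along its -y.
- pin_a (a joint): How far the pin of rivet a is pushed in (m): 0 fully up, 12 mm above the collar; 0.012 flush with the collar top, its stop. It slides straight down against about 6 N of friction and stays where it is left; pushed in, it spreads the rivet's legs under the housing's flange.
- pin_b (a joint): The same for rivet b.
- tip_cleaner: Bystander: black round tip cleaner, 62 mm across, 41 mm high, origin under its centre.
- solder_spool: Bystander: spool of solder wire with a blue label, 65 mm across, 40 mm high, origin under its centre.
There are look-alikes about, which are no part of the job. There is more than one size of the fan; the job needs the smaller.

How it is judged:
By the outcome, as a careful person would: the job done as asked, in the order asked, and still so for the second after the job is handed in, with the robot touching nothing.
It also fails if it takes over 58 s, if anything falls off the work surface, if the arm or the gripper's body presses on something with over 40 N, if the wrist force passes 120 N, or if a joint passes its speed limit or range.

### The arm

A 7-joint arm with a two-finger parallel gripper is mounted at the origin on a cart in front of the work surface, level with it; the furniture and walls round the work are solid. World frame = base frame: x ahead of the robot, y to its left, z up, the work surface at z = 0. Lengths are in m, angles in rad, forces in N, time in s.
With the tool pointing down it reaches from about 0.4 to 0.85 m from the base axis. Payload 6.9 kg.
Tool frame: the origin (TCP) lies midway between the tips of the shut fingers; the grasp point (between the pads) lies behind it (ctrl.pinch_z is the z of the grasp point in the tool frame, in m); z points along the fingers, y is the line along which they close (so a half turn about z gives the same grasp; the last joint's range is limited). The gripper opens to 85 mm and grips with 20 to 120 N. Pads are 22 mm wide; open, the fingers measure 114 mm over their backs; the gripper's body (76 mm by 85 mm) begins 54 mm behind the grasp point. The pads swing forward as they close: fully open they stand 13 mm farther back than shut.
Start: joints at [-1.212, 0.507, -0.238, 1.5, 0.126, 1.149, -0.155], TCP at [0.157, 0.605, 0.231] pointing down, gripper open.
Joint ranges: [-3.08, 3.08], [-0.24, 2.05], [-1.43, 1.35], [0, 2.5], [-1.52, 4.66], [0.17, 1.96], [-2.89, 2.89]. Speed limits (rad/s): [2.39, 2.39, 3.14, 3.14, 3.14, 3.14, 3.14].

### API

Orientations are given as a unit quaternion [w, x, y, z].
In Python, from station import ctrl, get_state, vision, ticket, models gives the robot as it stands. Calls block until the motion is done:
- ctrl.movep(position, orientation): joint-space move of the TCP to a pose.
- ctrl.movel(position, frame=None, max_speed=0.15): straight line of the TCP; frame=None keeps the orientation; max_speed is the mean speed in m/s.
- ctrl.set_joints(angles): joint-space move.
- ctrl.ungrasp() and ctrl.close_gripper(force=None): open the fingers fully, or close them until they stop; force is the grip in N (None keeps the last).
- ctrl.pause(seconds).
- ctrl.ik(position, orientation): joint angles nearest the present ones, or None.
- get_state(): the state.
- vision.grab_frame(name): name is "scene" or "top" or "wrist"; returns (picture, depth): 400x640x3 uint8, blue, green, red; 400x640 float32, m along the optical axis (not along the pixel's ray), 0 where there is no reading.
- vision.camera_info(name): a dict with "mtx" (3x3 intrinsics, pixels), "R" (3x3) and "t" (3): a world point X has camera coordinates R X + t; the wrist camera has in their place "hand_eye" (4x4, takes a point from camera to tool coordinates, whose origin is the TCP and whose axes are the flange's). Camera axes: x right, y down, z forward; pixel columns grow to the right and rows downward; lengths in m; the calibration is good to about 2 mm. The wrist camera is an equidistant fisheye: a pixel r from the principal point sees the ray r / f radians off the axis. A picture is of the moment at which its call begins: read the wrist's pose just before it. camera_info takes no time and is no camera call.
A pose or a line that the arm cannot do raises ctrl.Unreachable and nothing moves.
- ticket.close_job(): hands the job in; it is judged then, once.
Trained networks look in the newest picture that a camera, given by its name, has taken for a name from the list of things; names that differ only in an ending like _2 or _b are one class to them, and where a whole thing is asked for, a point or a joint stands for the part that bears it (a point fixed in the world has none). Each returns a list of dicts, best first, with "p" (0 to 1); they miss things now and then, are a little off and sometimes report something else, mostly with a low value. They report only what shows in the picture. A call takes as long as a camera call. They do not tell look-alikes from the thing itself.
- models.recognise(camera, target): "point" ([column, row] in pixels, amid what is visible of it).
- models.masks_of(camera, target): "mask" (400x640 bool, what is visible of it) and "point" ([column, row] in pixels, amid what is visible of it).
The state is a dict: "time": time; "qpos": joint angles; "qd": joint speeds; "tau": joint torques, N m; "tcp_pos": TCP position; "eef_rot": TCP orientation; "contact_force": force on the tool from outside, world axes, zero at the start; "wrist_torque": the same for the moment, N m; "width": finger opening in m; "gripper_force": force on a finger pad.
Only numpy, scipy, OpenCV 4.12 (cv2) and the standard library are available. Lean on these libraries where they do the work, as an engineer would, in place of code of your own. Each camera call takes 0.05 s, during which the arm holds its last target. There are 200 camera calls.

## Working session

There is one attempt and no reset: what is moved stays moved. The work goes in short steps, each a Python script; the robot and the scene stay as the last script left them, time stands still between calls to the robot, and variables do not carry over. Pictures are saved under pics/ and viewed, at most 10 in all, crops included, and the job is handed in when it is done.

```bash
ls; mkdir -p pics; python3 - <<'E'
from station import ctrl,get_state,vision
import cv2,numpy as np
for n in("scene","top"):
    im,d=vision.grab_frame(n);cv2.imwrite(f"pics/{n}0.png",im);np.save(f"{n}0.npy",d)
    c=vision.camera_info(n);print(n,c["mtx"],-c["R"].T@c["t"],c["R"][2])
print(ctrl.pinch_z,get_state()["time"],get_state()["tcp_pos"],get_state()["eef_rot"],vision.camera_info("wrist"))
E
```

```text
pics
scene [[421.41662241   0.         321.70255112]
 [  0.         421.41662241 203.44770486]
 [  0.           0.           1.        ]] [-0.41897435 -0.59247908  1.0115725 ] [ 0.67445807  0.40739832 -0.6157377 ]
top [[367.99437659   0.         316.45821511]
 [  0.         367.99437659 199.01851874]
 [  0.           0.           1.        ]] [0.53081945 0.03590717 1.27050686] [ 0.03928529 -0.01674134 -0.99908778]
-0.0187 0.1 [0.15691457 0.60450025 0.23051963] [-7.16975463e-05  1.26557101e-01  9.91958988e-01 -8.13472998e-04] {'mtx': array([[309.70691629,   0.        , 323.05888041],
       [  0.        , 309.70691629, 195.48241108],
       [  0.        ,   0.        ,   1.        ]]), 'hand_eye': array([[-6.48070120e-04, -9.61589201e-01, -2.74491872e-01,
         6.83462060e-02],
       [ 9.99999789e-01, -6.33123667e-04, -1.43046503e-04,
        -1.37860793e-03],
       [-3.62353279e-05, -2.74491907e-01,  9.61589409e-01,
        -1.43135221e-01],
       [ 0.00000000e+00,  0.00000000e+00,  0.00000000e+00,
         1.00000000e+00]])}
```

View pics/top0.png

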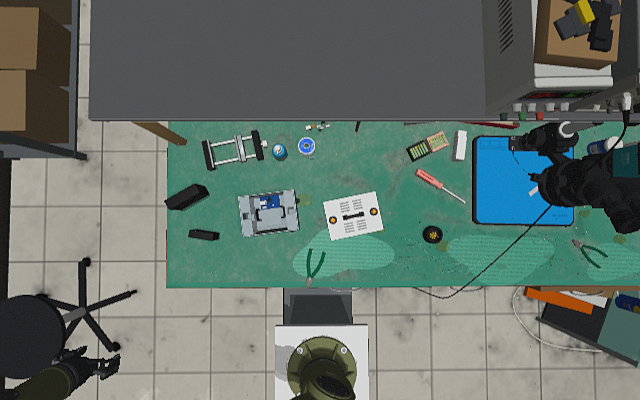

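View pics/scene0.png

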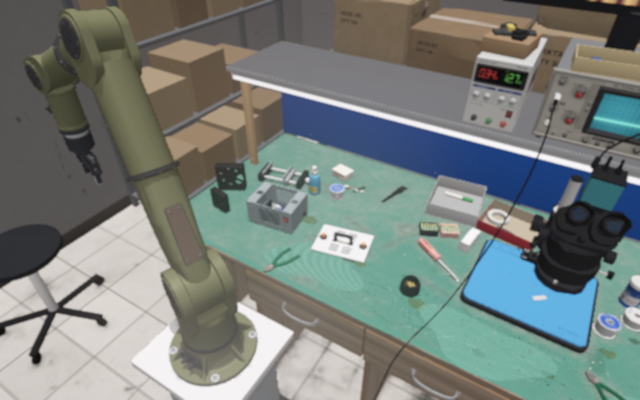

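Top view: the small fan is at about (204,235), the large look-alike at (187,197), the housing at (268,213) and the cover at (352,215) with pins at (334,219) and (374,211). The spool is at (307,146) and the tip cleaner at (432,234). Next I measure these with depth.

```bash
cat > h.py <<'E'
import numpy as np,cv2
from station import ctrl,get_state,vision,models
def cloud(n,d):
    c=vision.camera_info(n);v,u=np.mgrid[:400,:640].astype(float);K=c["mtx"]
    p=np.stack([(u-K[0,2])/K[0,0]*d,(v-K[1,2])/K[1,1]*d,d],-1)
    return (p-c["t"])@c["R"]
def rect(P,m):
    n,l,s,_=cv2.connectedComponentsWithStats(m.astype(np.uint8),connectivity=8)
    m=l==1+np.argmax(s[1:,4]);q=P[m]
    r=cv2.minAreaRect(q[:,:2].astype(np.float32));b=cv2.boxPoints(r)
    e=b[1]-b[0];f=b[2]-b[1];L=e if np.hypot(*e)>np.hypot(*f) else f   # long axis
    return np.array(r[0]),np.arctan2(L[1],L[0]),sorted(r[1]),np.median(q[:,2]),m.sum()
E
python3 - <<'E'
from h import *
d=np.load("top0.npy");P=cloud("top",d);Z=P[...,2]
def box(u0,u1,v0,v1,z0,z1):
    m=np.zeros((400,640),bool);m[v0:v1,u0:u1]=1
    return rect(P,m&(Z>z0)&(Z<z1)&(d>0))
for n,b in dict(fan=(180,224,222,248,.065,.1),fanall=(180,224,222,248,.02,.1),big=(158,215,175,218,.06,.2),hous=(230,305,180,245,.085,.105),cover=(315,392,182,248,.01,.03),bar=(335,370,205,228,.04,.07),table=(400,420,200,240,-.1,.1)).items():
    print(n,*[np.round(x,4) for x in box(*b)])
E
```

```text
fan [0.4615 0.3884] 1.4137 [0.0252 0.0807] 0.0803 204
fanall [0.4615 0.3884] 1.4137 [0.0252 0.0807] 0.0796 250
big [0.5859 0.4387] -1.0516 [0.0365 0.113 ] 0.1122 506
hous [0.532  0.1714] -1.4436 [0.1302 0.1808] 0.0954 900
cover [ 0.5222 -0.1093] -1.3685 [0.1341 0.185 ] 0.0185 2019
bar [ 0.5219 -0.1075] -1.3641 [0.0109 0.0635] 0.0537 65
table [ 0.5091 -0.3069] -0.008 [0.0684 0.1353] 0.0022 793
```

```bash
cat >> h.py <<'E'
from scipy.spatial.transform import Rotation as Rot
def quat(a):
    "tool down, closing axis (tool y) along world angle a"
    y=np.array([np.cos(a),np.sin(a),0]);z=np.array([0,0,-1.])
    q=Rot.from_matrix(np.stack([np.cross(y,z),y,z],1)).as_quat()
    return q[[3,0,1,2]]
def wrist():
    s=get_state();im,d=vision.grab_frame("wrist");c=vision.camera_info("wrist");K=c["mtx"];H=c["hand_eye"]
    v,u=np.mgrid[:400,:640].astype(float);x=(u-K[0,2])/K[0,0];y=(v-K[1,2])/K[1,1]
    th=np.hypot(x,y)+1e-9;t=np.where(th<1.4,np.tan(th)/th,0)
    p=np.stack([x*t*d,y*t*d,d],-1)@H[:3,:3].T+H[:3,3]
    q=s["eef_rot"];R=Rot.from_quat([q[1],q[2],q[3],q[0]]).as_matrix()
    return im,d,p@R.T+np.array(s["tcp_pos"])
def near(P,d,xy,rad,z0,z1):
    m=(d>0)&(np.hypot(P[...,0]-xy[0],P[...,1]-xy[1])<rad)&(P[...,2]>z0)&(P[...,2]<z1)
    return rect(P,m)
def show(n,r): print(n,*[np.round(x,4) for x in r])
def st():
    s=get_state();print("t%.1f"%s["time"],np.round(s["tcp_pos"],4),"w%.4f"%s["width"],"F",np.round(s["contact_force"],1),"q",np.round(s["qpos"],2))
E
python3 - <<'E'
from h import *
for k in (0,np.pi):
  q=quat(.127+k)
  for p in ([.532,.171,.33],[.4615,.388,.2],[.522,-.108,.2]): print(k,np.round(ctrl.ik(p,q),2) if ctrl.ik(p,q) is not None else None)
E
```

```text
0 [-0.51  0.34  0.23  1.5  -0.08  1.3  -0.15]
0 [-0.79  0.49  0.09  1.61 -0.05  1.04 -0.57]
0 [-0.17  0.43  0.48  1.8  -0.23  0.97  0.53]
3.141592653589793 [-0.02  0.36 -0.5   1.5   0.17  1.33  2.73]
3.141592653589793 [-0.32  0.56 -0.69  1.6   0.39  1.12  2.16]
3.141592653589793 [-0.52  0.64  1.15  1.8  -0.64  1.14 -2.17]
```

```bash
python3 - <<'E'
from h import *
ctrl.movep([.51,.2,.30],quat(.127));st()
im,d,P=wrist();cv2.imwrite("pics/w1.png",im)
show("h",near(P,d,(.532,.171),.13,.088,.102))
show("f",near(P,d,(.4615,.388),.06,.065,.09))
show("c",near(P,d,(.522,-.109),.13,.01,.03))
m=np.abs(P[...,2])<.01;print(np.median(P[...,2][m&(d>0)]))
E
```

```text
t2.1 [0.5094 0.2016 0.2997] w0.0853 F [-0.7  0.1 -0. ] q [-0.56  0.34  0.19  1.59 -0.07  1.22 -0.22]
h [0.5357 0.1693] -1.4444 [0.1306 0.1812] 0.0954 6269
f [0.4638 0.3755] 1.387 [0.026  0.0569] 0.0803 944
c [ 0.5154 -0.0615] 0.1812 [0.0877 0.1347] 0.0184 2825
0.0024690444809218615
```

View pics/w1.png

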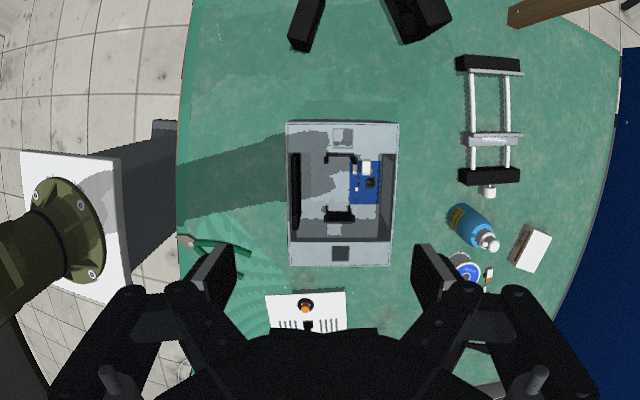

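Wrist view: the housing is centred at (340,193) with its channels at (338,158) and (338,215), the small fan is at (307,25), and the cover's end is at (305,310). Wrist and top disagree by 2–4 mm. I'll check the fan from close by, grip it, then compare the held fan with the TCP.

```bash
python3 - <<'E'
from h import *
a=1.4137-np.pi/2
ctrl.movep([.463,.388,.17],quat(a))
im,d,P=wrist()
r=near(P,d,(.4625,.388),.06,.068,.09);show("f",r)
f=np.array([.4625,.388])
if abs(r[2][1]-.08)<.006: f=(r[0]+np.array([.4615,.3884]))/2
print(f)
ctrl.movel([f[0],f[1],.048]);st()
ctrl.close_gripper(40);st()
ctrl.movel([f[0],f[1],.25],max_speed=.2);st()
im,d,P=wrist();cv2.imwrite("pics/w2.png",im)
np.savez("w2.npz",d=d,P=P)
s=get_state()
show("held",near(P,d,s["tcp_pos"][:2],.06,.266,.295))
E
```

```text
f [0.466  0.3879] 1.3991 [0.0253 0.0792] 0.0804 3049
[0.46374176 0.38817151]
t4.0 [0.4645 0.3884 0.049 ] w0.0852 F [ 0.9 -1.3  1.2] q [-0.83  0.67  0.15  1.77 -0.14  0.71 -0.76]
t4.6 [0.4638 0.3883 0.0483] w0.0241 F [-0.7  0.   3.8] q [-0.83  0.67  0.15  1.77 -0.14  0.71 -0.76]
t5.8 [0.4632 0.3878 0.2487] w0.0242 F [-0.4  0.5 -1.3] q [-0.86  0.46  0.19  1.53 -0.09  1.16 -0.81]
held [0.4647 0.3939] 1.0238 [0.0498 0.0701] 0.2808 11193
```

View pics/w2.png

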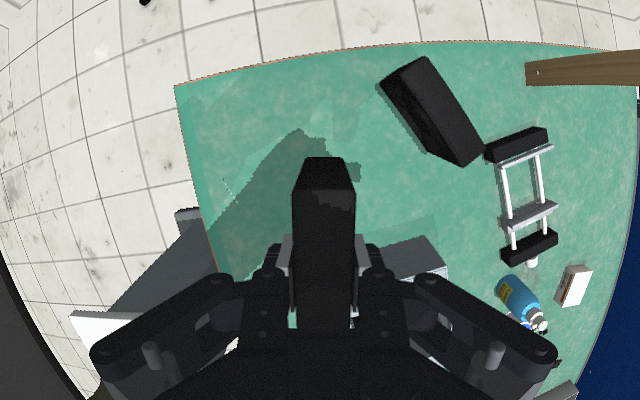

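The fan is held centrally, with its top edge spanning columns 292–356. Now I find its offset in tool axes.

```bash
python3 - <<'E'
from h import *
z=np.load("w2.npz");P=z["P"];d=z["d"];s=get_state()
q=s["eef_rot"];R=Rot.from_quat([q[1],q[2],q[3],q[0]]).as_matrix()
T=(P-np.array(s["tcp_pos"]))@R   # tool coords
m=(d>0)&(T[...,0]>.014)&(T[...,0]<.05)&(np.abs(T[...,1])<.03)&(T[...,2]<-.026)&(T[...,2]>-.042)
m[:, :280]=0;m[:,370:]=0
t=T[m];print(len(t),t.min(0),t.max(0),np.median(t,0))
for lo in(.018,.024,.030,.035):
    k=t[(t[:,0]>lo)&(t[:,0]<lo+.005)];print(lo,len(k),*np.round(np.percentile(k[:,1],[0.5,99.5]),4),np.round(np.median(k[:,2]),4))
E
```

```text
4109 [ 0.01400001 -0.01121931 -0.03441894] [ 0.03990118  0.01410182 -0.02602169] [ 0.02800769  0.00124195 -0.03220182]
0.018 721 -0.0111 0.0136 -0.0323
0.024 774 -0.0109 0.0134 -0.0323
0.03 805 -0.0107 0.014 -0.0323
0.035 952 -0.0105 0.0135 -0.0316
```

```bash
python3 - <<'E'
from h import *
a=.1266
ctrl.movep([.534,.170,.25],quat(a)); ctrl.movel([.534,.170,.163]);st()
im,d,P=wrist();cv2.imwrite("pics/w3.png",im)
s=get_state();q=s["eef_rot"];R=Rot.from_quat([q[1],q[2],q[3],q[0]]).as_matrix()
T=(P-np.array(s["tcp_pos"]))@R;np.savez("w3.npz",d=d,P=P,T=T)
print("tool angle",np.arctan2(R[1,1],R[0,1]))
Z=P[...,2];m=(d>0)&(Z>.09)&(Z<.1)&(np.abs(T[...,0])<.12)&(np.abs(T[...,1])<.1)
t=T[m];print(len(t),t.min(0),t.max(0))
for lo in np.arange(.02,.1,.01):
    k=t[(t[:,0]>lo)&(t[:,0]<lo+.01)];y=k[:,1]
    print(round(lo,3),len(k),np.round([y.min() if len(y) else 0,y.max() if len(y) else 0],4))
x=t[np.abs(t[:,1])<.05][:,0];print("end",x.max())
m=(d>0)&(T[...,0]>.016)&(T[...,0]<.038)&(np.abs(T[...,1])<.02)&(T[...,2]<-.028)&(T[...,2]>-.036)
y=T[m][:,1];print("fan",np.percentile(y,[.5,99.5]),T[m][:,0].max())
E
```

```text
t7.5 [0.5343 0.1709 0.1635] w0.0245 F [ 0.6 -0.8 -0.7] q [-0.45  0.47  0.15  1.77 -0.09  0.9  -0.14]
tool angle 0.12732735498669953
10252 [-0.09151194 -0.06443881  0.06575257] [0.08861067 0.06645481 0.07401796]
0.02 149 [-0.0639  0.0658]
0.03 162 [-0.0642  0.0658]
0.04 164 [-0.0641  0.0661]
0.05 1817 [-0.0641  0.0657]
0.06 2263 [-0.064   0.0665]
0.07 2256 [-0.064   0.0659]
0.08 2272 [-0.0644  0.0663]
0.09 0 [0 0]
end 0.08861066732173566
fan [-0.01165608  0.01282948] 0.03799428842782177
```

View pics/w3.png

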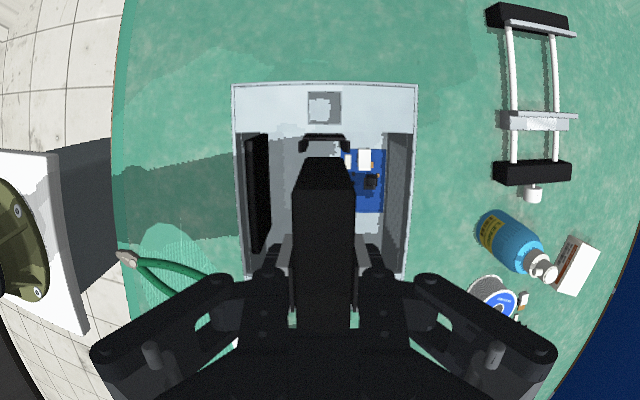

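Wrist view: the held fan (centre column 324) lines up with the channel at (325,143). In tool axes, fan and housing agree within about 0.3 mm in y, and the housing is 1.5 mm toward −y world. I correct for that and lower.

```bash
python3 - <<'E'
from h import *
p=[.534,.1688]
ctrl.movel(p+[.163]);f0=np.array(get_state()["contact_force"])
for z in(.115,.09,.075,.065,.060,.0575,.056,.055,.0545):
    ctrl.movel(p+[z],max_speed=.08 if z>.07 else .03);st()
    f=np.array(get_state()["contact_force"])-f0
    if abs(f[2])>4 or np.hypot(f[0],f[1])>8: print("contact");break
E
```

```text
t8.5 [0.5343 0.1688 0.1152] w0.0244 F [0.  0.  0.2] q [-0.44  0.53  0.14  1.83 -0.1   0.79 -0.13]
t9.0 [0.534  0.1688 0.09  ] w0.0245 F [-1.2 -0.3 -0.5] q [-0.43  0.56  0.13  1.86 -0.1   0.73 -0.12]
t9.3 [0.5338 0.1688 0.0749] w0.0242 F [-0.7 -0.2 -1. ] q [-0.43  0.58  0.13  1.87 -0.11  0.69 -0.12]
t9.8 [0.5339 0.1688 0.0649] w0.0248 F [-0.7 -0.6 -0.2] q [-0.43  0.6   0.12  1.88 -0.11  0.67 -0.11]
t10.1 [0.5338 0.1687 0.0598] w0.0245 F [ 0.6  0.1 -0.7] q [-0.43  0.6   0.12  1.89 -0.11  0.66 -0.11]
t10.4 [0.5339 0.1688 0.0573] w0.0245 F [ 0.2 -0.2 -1.4] q [-0.43  0.61  0.12  1.89 -0.11  0.65 -0.11]
t10.6 [0.5339 0.1688 0.0559] w0.0244 F [-0.2 -1.  -0.9] q [-0.43  0.61  0.12  1.89 -0.11  0.65 -0.11]
t10.9 [0.5342 0.1688 0.0553] w0.0241 F [-0.9 -0.4  4.1] q [-0.43  0.61  0.12  1.89 -0.11  0.65 -0.11]
contact
```

```bash
python3 - <<'E'
from h import *
ctrl.ungrasp();st()
ctrl.movel([.534,.1688,.20],max_speed=.2)
im,d,P=wrist();cv2.imwrite("pics/w4.png",im[60:360,150:500])
show("fan",near(P,d,(.534,.169),.06,.08,.0905));show("h",near(P,d,(.534,.169),.13,.0915,.102))
a=-1.3665+np.pi/2
ctrl.movep([.522,-.108,.17],quat(a));st()
im,d,P=wrist();cv2.imwrite("pics/w5.png",im)
show("bar",near(P,d,(.523,-.108),.05,.047,.065));show("c",near(P,d,(.523,-.108),.13,.010,.03))
E
```

```text
t11.5 [0.5361 0.1692 0.0555] w0.0853 F [ 5.2  0.6 -2.2] q [-0.43  0.61  0.12  1.89 -0.11  0.65 -0.11]
fan [0.5351 0.1683] -1.451 [0.0255 0.0795] 0.0873 2618
h [0.5358 0.169 ] -1.445 [0.1311 0.1802] 0.0954 11822
t13.5 [ 0.5224 -0.1063  0.1697] w0.0851 F [ 1.3 -0.1 -0.4] q [ 0.04  0.43  0.17  1.84 -0.09  0.89  0.46]
bar [ 0.5261 -0.1102] -1.368 [0.0099 0.0649] 0.0541 864
c [ 0.5256 -0.1103] -1.3668 [0.1351 0.1838] 0.0185 22275
```

View pics/w4.png

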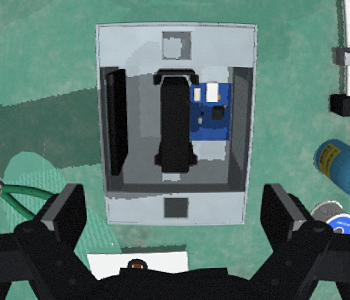

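View pics/w5.png

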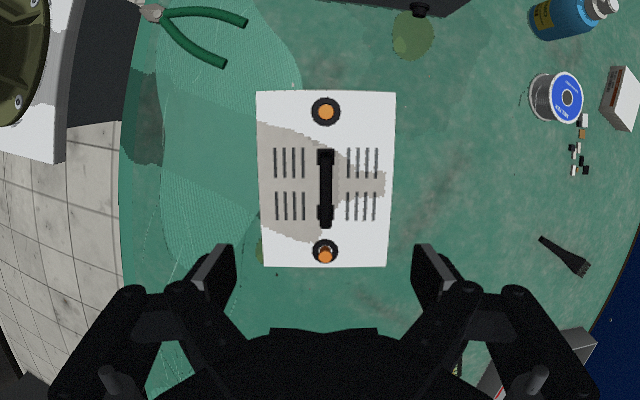

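The fan sits in its channels (centre within 1 mm, top at 87 mm). The cover is square in view, bar at (325,188), pins at (325,112) and (325,255), and the sizes match. Gripping the bar.

```bash
python3 - <<'E'
from h import *
p=[.5245,-.110]
ctrl.movep(p+[.13],quat(-1.3668+np.pi/2));ctrl.movel(p+[.030],max_speed=.12);st()
ctrl.close_gripper(70);st()
ctrl.movel(p+[.22],max_speed=.15);st()
h=[.534,.1692]
ctrl.movep(h+[.22],quat(.1266));ctrl.movel(h+[.150]);ctrl.pause(.2);st()
im,d,P=wrist();cv2.imwrite("pics/w6.png",im)
s=get_state();q=s["eef_rot"];R=Rot.from_quat([q[1],q[2],q[3],q[0]]).as_matrix()
T=(P-np.array(s["tcp_pos"]))@R;np.savez("w6.npz",d=d,P=P,T=T)
Z=P[...,2]
for n,z0,z1 in(("cover",.128,.150),("rim",.088,.102)):
    m=(d>0)&(Z>z0)&(Z<z1)&(np.abs(T[...,0])<.12)&(np.abs(T[...,1])<.09)
    if m.sum()<10: print(n,"none");continue
    t=T[m];print(n,len(t),t.min(0),t.max(0),np.median(Z[m]))
    for lo in np.arange(-.0,.1,.02):
        k=t[(t[:,0]>lo)&(t[:,0]<lo+.02)]
        if len(k):print(round(lo,3),len(k),np.round([k[:,1].min(),k[:,1].max()],4),np.round(np.median(k[:,2]),4))
E
```

```text
t14.8 [ 0.5251 -0.1101  0.0308] w0.0852 F [ 0.4 -0.6 -0.7] q [ 0.08  0.62  0.13  1.97 -0.14  0.55  0.5 ]
t15.5 [ 0.5246 -0.11    0.0302] w0.0097 F [-1.5  1.   4. ] q [ 0.08  0.62  0.13  1.97 -0.14  0.55  0.5 ]
t16.9 [ 0.524  -0.1099  0.2191] w0.0097 F [ 0.3 -0.1 -2.8] q [ 0.03  0.38  0.18  1.76 -0.08  1.01  0.45]
t18.8 [0.5347 0.1692 0.1511] w0.0096 F [ 0.   0.4 -2.7] q [-0.44  0.49  0.13  1.79 -0.08  0.87 -0.14]
cover 46218 [-0.06697039 -0.06641626  0.00097319] [0.0911773  0.0681309  0.01454337] 0.13929337870829273
-0.0 7086 [-0.0664  0.068 ] 0.0117
0.02 8644 [-0.0663  0.068 ] 0.0116
0.04 9613 [-0.0661  0.0678] 0.0117
0.06 9238 [-0.0662  0.0681] 0.0116
0.08 5296 [-0.0663  0.0678] 0.0117
rim none
```

View pics/w6.png

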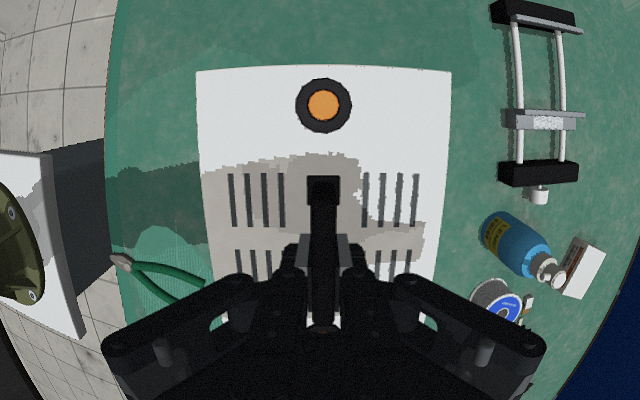

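The held cover shows square, with a bias of only about 1 mm, which matches the earlier wrist offset. I lower it with the force guarded.

```bash
python3 - <<'E'
from h import *
p=[.5343,.1699]
ctrl.movel(p+[.150]);ctrl.pause(.2);f0=np.array(get_state()["contact_force"])
for z in(.132,.126,.122,.119,.116,.114,.1125,.1115,.111,.1105):
    ctrl.movel(p+[z],max_speed=.06 if z>.127 else .03);st()
    f=np.array(get_state()["contact_force"])-f0
    if f[2]>3.5 or np.hypot(f[0],f[1])>8: print("contact",f);break
E
```

```text
t19.8 [0.534  0.1697 0.1314] w0.0096 F [-0.7  0.1 -2.3] q [-0.44  0.51  0.13  1.81 -0.09  0.83 -0.14]
t20.1 [0.5342 0.1699 0.1259] w0.0096 F [ 0.  -0.5 -2.9] q [-0.44  0.52  0.13  1.82 -0.09  0.81 -0.14]
t20.4 [0.5341 0.1699 0.1218] w0.0096 F [ 0.6  1.1 -2.9] q [-0.44  0.52  0.13  1.82 -0.09  0.8  -0.14]
t20.6 [0.5342 0.1698 0.1188] w0.0093 F [ 0.4 -0.6 -2.3] q [-0.44  0.52  0.13  1.83 -0.09  0.8  -0.14]
t20.9 [0.5342 0.1699 0.1158] w0.0096 F [-0.5 -0.8 -3.3] q [-0.43  0.53  0.13  1.83 -0.09  0.79 -0.14]
t21.1 [0.5342 0.1699 0.1139] w0.0093 F [-0.2 -0.1 -2.5] q [-0.43  0.53  0.13  1.83 -0.09  0.78 -0.13]
t21.4 [0.5342 0.1699 0.1124] w0.0098 F [ 0.6 -1.  -2.1] q [-0.43  0.53  0.13  1.83 -0.09  0.78 -0.13]
t21.6 [0.5343 0.1699 0.1115] w0.0097 F [ 0.5 -0.6 -3.1] q [-0.43  0.53  0.13  1.83 -0.09  0.78 -0.13]
t21.9 [0.5343 0.1699 0.1114] w0.0096 F [-1.3  0.3  3.9] q [-0.43  0.53  0.13  1.84 -0.09  0.78 -0.13]
contact [-0.78765218  0.78259616  6.17901647]
```

```bash
python3 - <<'E'
from h import *
ctrl.ungrasp();st()
ctrl.movel([.5343,.1699,.23],max_speed=.2);ctrl.pause(.2)
im,d,P=wrist();cv2.imwrite("pics/w7.png",im)
c=near(P,d,(.5343,.17),.13,.094,.1035);show("plate",c)
show("bar",near(P,d,(.5343,.17),.05,.127,.145))
ctrl.close_gripper(40)
u=np.array([np.cos(-1.4447),np.sin(-1.4447)])
for sg in(1,-1):
    xy=np.array([.5343,.1693])+sg*.071*u
    w=np.array(near(P,d,xy,.012,.108,.120)[0],float);print("pin seen",w,"calc",xy)
E
```

```text
t22.6 [0.5343 0.1699 0.111 ] w0.0855 F [0.5 0.3 0. ] q [-0.43  0.53  0.13  1.84 -0.09  0.78 -0.13]
plate [0.5349 0.1695] -1.4436 [0.1353 0.1837] 0.0996 25244
bar [0.5347 0.1699] -1.4488 [0.0113 0.0653] 0.135 1132
pin seen [0.5438965  0.09878352] calc [0.54322913 0.09886371]
pin seen [0.52595049 0.23946187] calc [0.52537087 0.23973629]
```

View pics/w7.png

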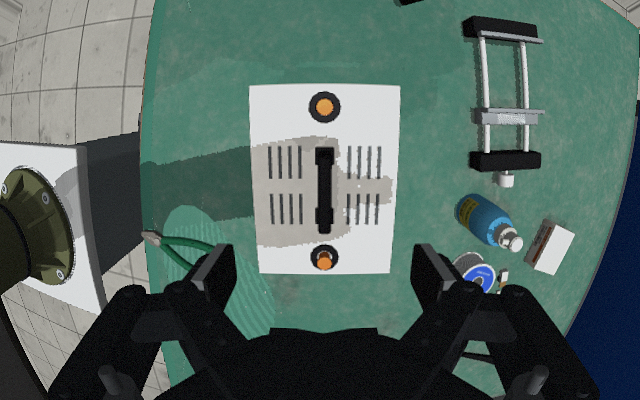

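The cover lies flat on the housing: plate top at 99 mm, bar at (323,190), pins at (323,107) and (323,260). Now the pins.

```bash
python3 - <<'E'
from h import *
for xy in([.5254,.2396],[.5432,.0988]):
    ctrl.movep(xy+[.18],quat(.1266));ctrl.movel(xy+[.125]);ctrl.pause(.1)
    f0=get_state()["contact_force"][2]
    for z in np.r_[np.arange(.117,.1035,-.002),np.arange(.1035,.0985,-.0005)]:
        ctrl.movel(xy+[z],max_speed=.03)
        s=get_state();f=s["contact_force"][2]-f0
        print("%.4f %.4f %.1f"%(z,s["tcp_pos"][2],f),end="; ")
        if f>25: break
    print();st()
    ctrl.movel(xy+[.18],max_speed=.2)
E
```

```text
0.1170 0.1168 0.3; 0.1150 0.1149 0.7; 0.1130 0.1131 2.0; 0.1110 0.1111 4.3; 0.1090 0.1091 2.9; 0.1070 0.1070 3.4; 0.1050 0.1050 3.4; 0.1035 0.1035 3.5; 0.1030 0.1031 5.7; 0.1025 0.1031 9.3; 0.1020 0.1030 12.7; 0.1015 0.1030 15.8; 0.1010 0.1029 21.1; 0.1005 0.1029 23.8; 0.1000 0.1028 29.0; 
t29.3 [0.5257 0.2397 0.1028] w-0.0003 F [-7.5 -3.6 28.7] q [-0.54  0.56  0.11  1.8  -0.09  0.78 -0.26]
0.1170 0.1169 0.0; 0.1150 0.1149 0.4; 0.1130 0.1131 2.1; 0.1110 0.1111 3.3; 0.1090 0.1091 3.8; 0.1070 0.1070 3.2; 0.1050 0.1050 4.2; 0.1035 0.1035 3.9; 0.1030 0.1031 5.1; 0.1025 0.1031 9.5; 0.1020 0.1030 13.9; 0.1015 0.1029 18.1; 0.1010 0.1029 22.5; 0.1005 0.1028 26.5; 
t34.8 [0.5435 0.0988 0.1028] w-0.0001 F [-6.  -1.3 25.9] q [-0.31  0.53  0.12  1.87 -0.09  0.74 -0.  ]
```

```bash
python3 - <<'E'
from h import *
ctrl.movep([.5343,.1699,.24],quat(.1266));ctrl.pause(.2);st()
im,d,P=wrist();cv2.imwrite("pics/w8.png",im[60:300,200:460])
show("plate",near(P,d,(.5343,.17),.13,.094,.1015))
hsv=cv2.cvtColor(im,cv2.COLOR_BGR2HSV)
for xy in([.526,.2396],[.5439,.0988]):
    r=np.hypot(P[...,0]-xy[0],P[...,1]-xy[1]);Z=P[...,2]
    a=Z[(r<.006)&(d>0)];b=Z[(r>.0085)&(r<.0125)&(d>0)];print(len(a),np.median(a),np.median(b))
E
```

```text
t36.0 [0.5339 0.1684 0.2386] w0.0004 F [0.4 0.2 0.6] q [-0.45  0.4   0.14  1.66 -0.06  1.08 -0.16]
plate [0.5351 0.169 ] -1.4473 [0.1351 0.1835] 0.0995 21786
140 0.10343507381281374 0.10343479220695889
0 nan nan
  return _methods._mean(a, axis=axis, dtype=dtype,
  ret = ret.dtype.type(ret / rcount)
```

View pics/w8.png

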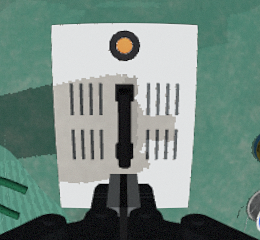

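The far pin, at crop pixel (124,45), is flush with its collar. The near one is hidden by the fingers, but it stopped at the same height (103 mm) with the same force rise. Handing in.

```bash
python3 -c "
from station import ticket;print(ticket.close_job())"
```

```text
the job is handed in; nothing more can be done
None
```

The job is handed in at about 36 s: the fan is in its channels, the cover lies on the housing, and both pins are pushed to their stops; pin a or b nearer the fingers was confirmed only by stop height and force, as it was hidden in the last picture.

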